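Close the specimen cell and hold its cam lever at full lift

TASK

On the specimen test fixture, first slide the cover fully closed over the specimen well, and only then swing the cam lever up to its highest lift point, where its arm stands straight up, so that the specimen is raised under the window. The lever springs back by itself, so finish with the gripper's fingers still holding it steady at the top: do not let go. Leave the other things on the bench where they are.

Things in the scene. Friction and masses are not known exactly. Their poses are not given: they have to be found in the camera images.
- cell: White specimen lift cell, fixed; sizes in mm. Origin: on the bench under the centre of the well; x away from the robot, y left along the cover's slide, z up; yaw within 0.3 rad. Body 130 (x) by 250 (y -65 to 185), top at z 70; two rails on its long edges up to z 84; base plate 170 x 360. Well: 80 x 75 opening at the origin; deck on its left parks the open cover; cam lever at the right end.
- cover (a joint): Steel sliding cover with a small clear window, 112 (x) x 105 (y) x 8 mm, between the rails on top of the cell (z 70 to 78 mm). Value in m: 0 = fully closed over the well, against its stop on the right; grows as the cover moves left (cell +y); 0.11 = fully open. Starts at 0.07 to 0.11. Drag about 2 N, no spring.
- cover_grip (a point): Middle of the cover's upright black handle: a bar 50 long (cell x), 12 thick (cell y), from 78 to 108 mm above the bench. The point is 100 mm above the bench, 35 mm left (+y) of the cover's centre, so in the cell's frame at (0, 35 mm + cover joint, 100 mm). Axes parallel to the cell's.
- cam_lever (a joint): Cam lever on a level axle along cell y. Rad: 0 = rest (always the start), arm leaning to the robot (cell -x), 0.35 rad above level; grows as the arm swings up and over, away from the robot. 1.22, arm straight up = highest lift; past it the lift falls again; end stop 2.0. A return spring drives it back to 0 (0.18 N m at rest, 0.33 at the top: about 3 N at the grip), so it never stays up alone.
- lever_axle (a point): Point on the lever's axle in the lever's plane of swing, fixed on the cell at (30, -125, 55) mm in the cell's frame. Axes parallel to the cell's.
- lever_grip (a point): Centre of the black barrel grip at the end of the lever arm, 110 mm from lever_axle: a cylinder 26 in diameter, 32 mm long, axis along cell y, so fingers closing along cell y take its two flat ends and it can turn between them. 93 mm above the bench at rest, 165 at the top. This frame turns with the lever and equals the cell's at joint value 0.
- lever_handle: The lever's 12 mm thick round steel arm with its barrel grip and the eccentric cam disc at its hub, as one part. Origin on the axle at lever_axle, axes as lever_grip.
- lift_stage (a joint): Height in m of the specimen stage inside the well, driven by the cam: 0 with the lever at rest, 0.010 with the lever at its highest lift point (the specimen is then close under the cover's window).
- coupon_a: Bystander, leave it alone: a plain bare-steel test coupon, 30 x 100 x 5, lying flat in front of the cell (mm). Origin: centre of its underside.
- coupon_b: Bystander, leave it alone: a second such coupon, 30 x 100 x 5, lying flat nearer the robot's right (mm). Origin: centre of its underside.
- weight: Bystander, leave it alone: a small brass weight with a knob top, 36 diameter, 55 tall, standing to the right of the lever (mm). Origin: centre of its underside.
- tape: Bystander, leave it alone: an upright-axis cardboard tape core, 90 outside diameter, 24 tall, lying behind the cell (mm). Origin: centre of its underside.
- jar: Bystander, leave it alone: an amber glass sample jar, 52 diameter, 65 tall, standing in front of the left part of the cell (mm). Origin: centre of its underside.
- beaker: Bystander, leave it alone: a clear glass beaker, 70 diameter, 85 tall, out to the left (mm). Origin: centre of its underside.
- stopper: Bystander, leave it alone: a black rubber stopper, 36 diameter, 30 tall, standing out to the right (mm). Origin: centre of its underside.

How it is judged (in metres and radians):
On the way, in this order (a step that is already met when the one before it is completed fails the run):
1. the cover is fully closed (within 5 mm) while the lever is still down (value of joint cover below 0.005 m and value of joint cam_lever below 0.35 rad), for 0.2 s.
2. the lever is held by the fingers at its highest lift point, cover closed (value of joint cover below 0.005 m and contact force between the fingers and lever_handle above 1 N and value of joint cam_lever between 1.0708 and 1.3708 rad and value of joint lift_stage above 0.0093 m), for 0.3 s.
At the end, for the whole second after the job is handed in: Cover within 5 mm of its closed stop; cam lever within 0.15 rad of straight up (joint 1.22), stage lifted at least 9.3 mm, lever steady (under 0.15 rad/s) and held by the fingers (over 1 N); every bystander within 30 mm of where it stood. It ends holding (all of step 2 and velocity of joint cam_lever between -0.15 and 0.15 rad/s and distance of each of coupon_a, coupon_b, weight, tape, jar, beaker, stopper from where it was at the start of the episode below 0.03 m); the arm keeps its last pose, push and grip.
It fails at once if the lever is raised (beyond 0.5 rad) while the cover is not closed (over 10 mm open) (value of joint cam_lever above 0.5 rad and value of joint cover above 0.01 m).
It fails at once if a bystander is pushed more than 30 mm (distance of any of coupon_a, coupon_b, weight, tape, jar, beaker, stopper from where it was at the start of the episode above 0.03 m).
It also fails if it takes over 51 s, if anything falls off the work surface, if the arm or the gripper's body presses on something with over 40 N, if the wrist force passes 120 N, or if a joint passes its speed limit or range.

ROBOT

A 6-joint arm with a two-finger parallel gripper is mounted at the origin on the work surface. World frame = base frame: x ahead of the robot, y to its left, z up, the work surface at z = 0. Lengths are in m, angles in degrees, forces in N, time in s.
With the tool pointing down it reaches from about 0.25 to 0.725 m from the base axis. Payload 9.7 kg.
Tool frame: the origin (TCP) lies at the very end of the fingers, on their centre line; the grasp point (between the pads) lies 19 mm behind it; z points along the fingers, y is the line along which they close (so a half turn about z gives the same grasp; the last joint's range is limited). The gripper opens to 85 mm and grips with 20 to 120 N. Pads are 22 mm wide; open, the fingers measure 114 mm over their backs; the gripper's body (76 mm by 85 mm) begins 54 mm behind the grasp point. The pads swing forward as they close: fully open they stand 13 mm farther back than shut.
Start: joints at [-68.583, 4.979, 10.078, 95.1, 0, 90], TCP at [0.201, -0.512, 0.231] pointing down, gripper open.
Joint ranges: [-179.16, 179.16], [-48.56, 103.87], [-65.8, 70.77], [-126.05, 130.52], [-82.76, 87.17], [-180, 180]. Speed limits (degrees/s): [127.2, 127.2, 147.25, 180, 180, 180].

INTERFACE

Orientations are given as [roll, pitch, yaw] about the fixed x, y, z axes, in that order (R = Rz(yaw) Ry(pitch) Rx(roll)).
In Python, from workcell import bot gives the robot as it stands.
- The arm moves only by the tool step_arm, never from a script. Its argument "targets" is a list of rows, each a list of 3 entries, a list of its own where there are three numbers: the opening, from 0 (shut) to 1 (fully open), then the shift along the world's x, y, z in mm, then the turn, a rotation vector about the world's x, y, z in rad. In form: [[grip, [tx, ty, tz], [wx, wy, wz]], ...]. A call has 1 to 8 rows; each row is the pose to reach, as a shift and turn from the pose commanded when the call began; what a row does not reach only later rows make up. A row lasts 1/10 s, in which the tool goes at most 50 mm and 8.59 degrees, less where a joint would pass 70% of its speed; a pose out of reach is approached as far as the arm can. A call with a gripper value outside its range is refused whole. The fingers move at their own pace and stop on an object; "force" is the grip in N (left out, the last holds). Time passes only in rows, so rows that repeat a pose let the fingers close. It gives the time, the measured TCP pose, the force, the opening and the grip force at its end, in the units of the state.
- bot.get_obs(): the state, without advancing time (a new reading comes with each control period).
- bot.camera(name): name is "scene" or "top" or "wrist"; returns (picture, depth): 400x640x3 uint8, red, green, blue; 400x640 float32, m along the optical axis (not along the pixel's ray), 0 where there is no reading.
- bot.camera_params(name): a dict with "K" (3x3 intrinsics, pixels), "R" (3x3) and "t" (3): a world point X has camera coordinates R X + t. Camera axes: x right, y down, z forward; pixel columns grow to the right and rows downward; lengths in m; the calibration is good to about 2 mm. A picture is of the moment at which its call begins: read the wrist's pose just before it. camera_params takes no time and is no camera call; for the wrist camera it gives the pose at the moment of the call.
- bot.job_done(): hands the job in; it is judged then, once.
The state is a dict: "time": time; "q": joint angles; "qd": joint speeds; "joint_efforts": joint torques, N m; "ee_pos": TCP position; "tcp_rot": TCP orientation; "wrist_force": force on the tool from outside, world axes, zero at the start; "torque": the same for the moment, N m; "opening": finger opening in m; "grasp_force": force on a finger pad.
Only numpy, scipy, OpenCV 4.12 (cv2) and the standard library are available. Lean on these libraries where they do the work, as an engineer would, in place of code of your own. Each camera call takes 0.05 s, during which the arm holds its last target. There are 200 camera calls.

## Working session

There is one attempt and no reset: what is moved stays moved. The work goes in short steps, Python scripts to look and compute and a tool call to move; the robot and the scene stay as the last step left them, time stands still between calls to the robot, and variables do not carry over. Pictures are saved under pics/ and viewed, at most 10 in all, crops included, and the job is handed in when it is done.

Besides the shell and the picture viewer there is one more tool, called after "Emit:" as name([rows], argument=value, ...), one row to a line, values as JSON. step_arm: Moves the arm, as the interface text tells. Its arguments: {"type":"object","properties":{"targets":{"type":"array","items":{"type":"array"}},"force":{"type":"number"}},"required":["targets"]}

```bash
mkdir -p pics; cat > h.py <<'E'
import numpy as np, cv2
from workcell import bot
def cloud(name):
    im,d=bot.camera(name); p=bot.camera_params(name)
    K,R,t=[np.array(p[k]) for k in "KRt"]
    v,u=np.mgrid[:400,:640]
    c=np.stack([(u-K[0,2])/K[0,0]*d,(v-K[1,2])/K[1,1]*d,d],-1)
    X=(c-t)@R; X[d==0]=np.nan
    return im,X,(K,R,t)
E
python3 - <<'E'
from h import *
ims=[]
for n in("scene","top"):
    im,X,P=cloud(n); np.savez(n+".npz",im=im,X=X,K=P[0],R=P[1],t=P[2])
    cv2.imwrite(f"pics/{n}.png",im[:,:,::-1])
    print(n,-P[1].T@P[2],P[1][2])
print(bot.get_obs())
E
```

```text
scene [ 1.49426383 -0.05580356  0.78409078] [-0.81059949  0.03406618 -0.58460924]
top [ 0.37758059 -0.02732238  1.03269933] [ 0.15542318  0.00541507 -0.98783314]
{'time': 0.1, 'q': array([-6.85845111e+01,  5.00810828e+00,  1.00416518e+01,  9.50965745e+01,
       -4.01009345e-04,  8.99999341e+01]), 'qd': array([ 0.00279061, -0.12210858,  0.04412646, -0.0321467 ,  0.04517583,
        0.08669885]), 'joint_efforts': array([ 5.16763102e-04, -5.21560192e+01,  4.65654230e+01,  1.60751684e-02,
       -3.28006900e-05, -7.76198476e-06]), 'ee_pos': array([ 0.20075781, -0.51187164,  0.23067621]), 'tcp_rot': array([-1.79936969e+02,  4.00936555e-04,  2.14155553e+01]), 'wrist_force': array([0.16234172, 0.72580321, 0.09972652]), 'torque': array([-0.04991617, -0.00910203,  0.02065714]), 'grasp_force': 0.0, 'opening': 0.08564182624069133}
```

View pics/top.png

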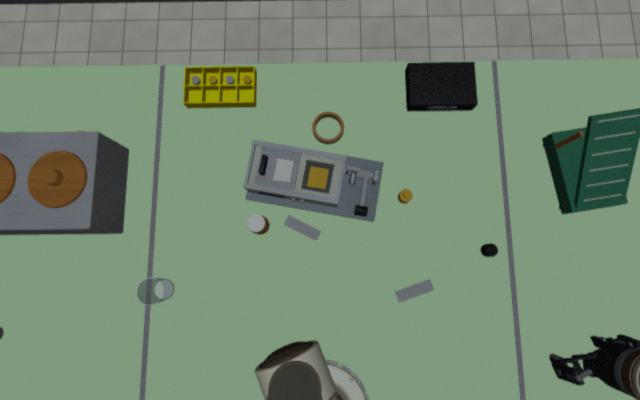

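View pics/scene.png

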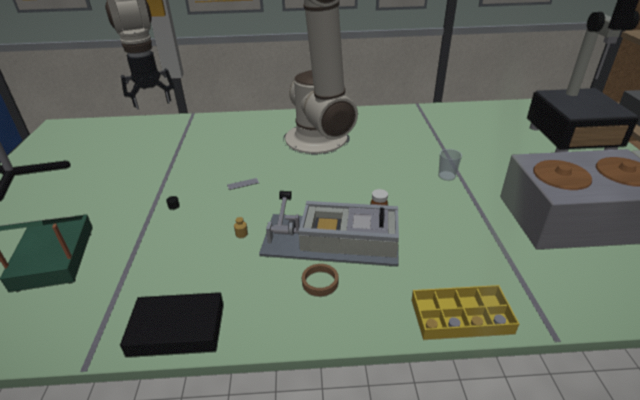

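The top view shows the handle at about (263,164), the open well at (318,178), and the lever grip at (362,211) leaning toward the robot. Next I'll fit the cell's pose from the depth.

```bash
python3 - <<'E'
from h import *
D=np.load("top.npz"); X=D["X"]; im=D["im"]
sub=np.zeros((400,640),bool); sub[130:230,235:390]=1
z=X[...,2]
print("bench z",np.nanmedian(z[240:270,330:380]))
def rect(m,n):
    p=X[m][:,:2].astype(np.float32)*1000; r=cv2.minAreaRect(p); print(n,len(p),r,np.median(X[m],0).round(4))
    return r
m=sub&(z>.078)&(z<.09); m[:,347:]=0; rect(m,"rails")
m=sub&(z>.06)&(z<.09); m[:,347:]=0; rect(m,"body")
m=sub&(z>.004)&(z<.3); rect(m,"all+plate")
m=sub&(z>.095)&(z<.12); m[:,300:]=0; rect(m,"handle"); 
dark=im.max(2)<60
m=sub&dark&(z>.085); m[:,:350]=0; rect(m,"grip")
print(np.c_[np.argwhere(m),X[m].round(3)][::4])
E
python3 - <<'E'
import cv2
a=cv2.imread('pics/top.png')[120:240,230:400]
cv2.imwrite('pics/topc.png',cv2.resize(a,None,fx=4.5,fy=4.5,interpolation=cv2.INTER_CUBIC))
E
```

```text
bench z -0.00011127762916226894
rails 1883 ((611.0120849609375, 56.50175476074219), (257.0721435546875, 132.59274291992188), 79.36573791503906) [0.6138 0.0847 0.0823]
body 4158 ((561.5548706054688, 65.8965072631836), (257.7392578125, 232.6282501220703), 79.1543197631836) [0.6095 0.0829 0.0773]
all+plate 8822 ((603.8841552734375, 17.661209106445312), (429.8475646972656, 283.24114990234375), 89.34918212890625) [0.5895 0.0184 0.0669]
handle 109 ((625.8209838867188, 139.8426055908203), (12.944696426391602, 49.61069107055664), 79.99317169189453) [0.6248 0.1385 0.1071]
grip 126 ((505.6873779296875, -108.01764678955078), (31.482030868530273, 25.523357391357422), 80.98316192626953) [ 0.5049 -0.1081  0.1031]
[[ 2.05e+02  3.56e+02  5.19e-01 -9.70e-02  9.80e-02]
 [ 2.06e+02  3.57e+02  5.16e-01 -9.90e-02  1.01e-01]
 [ 2.06e+02  3.61e+02  5.16e-01 -1.09e-01  1.00e-01]
 [ 2.07e+02  3.56e+02  5.13e-01 -9.60e-02  1.04e-01]
 [ 2.07e+02  3.60e+02  5.13e-01 -1.06e-01  1.03e-01]
 [ 2.07e+02  3.64e+02  5.13e-01 -1.16e-01  1.01e-01]
 [ 2.08e+02  3.55e+02  5.11e-01 -9.40e-02  1.03e-01]
 [ 2.08e+02  3.59e+0
[... 605 characters left out ...]
 1.08e-01]
 [ 2.11e+02  3.67e+02  5.03e-01 -1.23e-01  1.05e-01]
 [ 2.12e+02  3.57e+02  5.01e-01 -9.80e-02  1.02e-01]
 [ 2.12e+02  3.61e+02  5.00e-01 -1.08e-01  1.04e-01]
 [ 2.12e+02  3.65e+02  5.00e-01 -1.18e-01  1.05e-01]
 [ 2.13e+02  3.55e+02  4.98e-01 -9.30e-02  1.01e-01]
 [ 2.13e+02  3.59e+02  4.98e-01 -1.03e-01  1.01e-01]
 [ 2.13e+02  3.63e+02  4.97e-01 -1.13e-01  1.07e-01]
 [ 2.14e+02  3.54e+02  4.97e-01 -9.10e-02  9.60e-02]
 [ 2.14e+02  3.58e+02  4.96e-01 -1.01e-01  1.01e-01]
 [ 2.14e+02  3.62e+02  4.96e-01 -1.11e-01  1.00e-01]
 [ 2.14e+02  3.66e+02  4.95e-01 -1.21e-01  1.02e-01]
 [ 2.15e+02  3.62e+02  4.94e-01 -1.11e-01  9.80e-02]
 [ 2.15e+02  3.66e+02  4.93e-01 -1.20e-01  1.05e-01]]
```

View pics/topc.png

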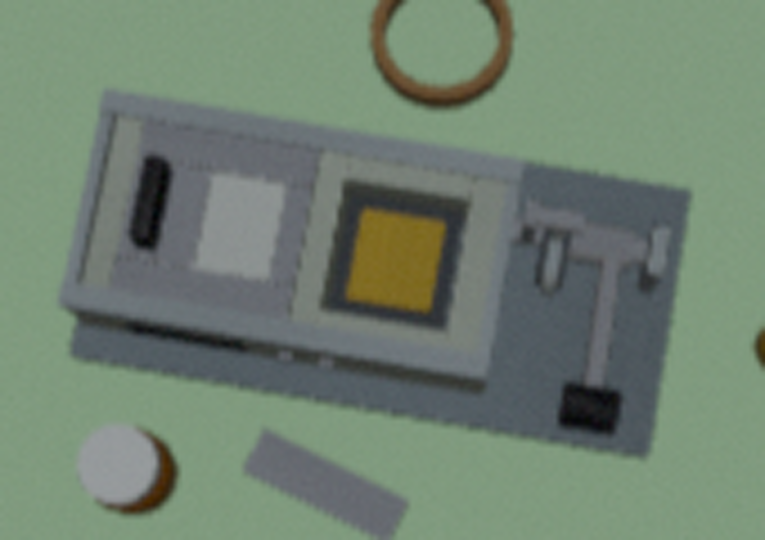

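Estimated cell pose: origin about (600, 1) mm, yaw about -10.5°, cover open about 105 mm. The separation and angle between the handle and the lever grip agree with the rail fit. I'll close the fingers and move above the left side of the handle, cell (0, 178).

Emit:
step_arm([
  [0,[432,689,0],[0,0,-0.557]],
  [0,[432,689,0],[0,0,-0.557]],
  [0,[432,689,0],[0,0,-0.557]],
  [0,[432,689,0],[0,0,-0.557]],
  [0,[432,689,0],[0,0,-0.557]],
  [0,[432,689,0],[0,0,-0.557]],
  [0,[432,689,0],[0,0,-0.557]],
  [0,[432,689,0],[0,0,-0.557]],
], force=30)

```text
time: 0.9
ee_pos: [0.4075, -0.182, 0.2313]
tcp_rot: [180.0, -0.0, -10.5]
wrist_force: [1.0, -1.4, -0.9]
opening: -0.0001
grasp_force: 0.0
```

Emit:
step_arm([
  [0,[219,350,0],[0,0,0]],
  [0,[219,350,0],[0,0,0]],
  [0,[219,350,0],[0,0,0]],
  [0,[219,350,0],[0,0,0]],
  [0,[219,350,0],[0,0,0]],
  [0,[219,350,0],[0,0,0]],
  [0,[219,350,0],[0,0,0]],
  [0,[219,350,0],[0,0,0]],
])

```text
time: 1.7
ee_pos: [0.5635, -0.0519, 0.2308]
tcp_rot: [-178.0, 0.1, -6.2]
wrist_force: [-0.2, -0.6, 0.7]
opening: -0.0003
grasp_force: 0.0
```

Emit:
step_arm([
  [0,[0,0,0],[0,0,0]],
  [0,[0,0,0],[0,0,0]],
])

```text
time: 1.9
ee_pos: [0.5627, -0.0523, 0.2311]
tcp_rot: [-178.0, 0.1, -6.3]
wrist_force: [-0.8, -0.4, 0.0]
opening: -0.0002
grasp_force: 0.0
```

```bash
python3 -c "
from h import *
o=bot.get_obs();print(o['q'].round(1),o['ee_pos'],o['tcp_rot'])"
```

```text
[ -6.3   7.2  12.4  95.4   2.  179.9] [ 0.56265107 -0.05228026  0.23114614] [-1.78005180e+02  1.19481665e-01 -6.25975503e+00]
```

Joint 6 reached its 180° limit, so I'll use the equivalent half-turned grasp at yaw 169.5° and unwind while moving on.

Emit:
step_arm([
  [0,[70,229,0],[0,0,1.199]],
  [0,[70,229,0],[0,0,1.199]],
  [0,[70,229,0],[0,0,1.199]],
  [0,[70,229,0],[0,0,1.199]],
  [0,[70,229,0],[0,0,1.199]],
  [0,[70,229,0],[0,0,1.199]],
  [0,[70,229,0],[0,0,1.199]],
  [0,[70,229,0],[0,0,1.199]],
])

```text
time: 2.7
ee_pos: [0.6325, 0.177, 0.2316]
tcp_rot: [-178.0, 0.1, 62.8]
wrist_force: [-0.1, -0.6, -0.1]
opening: -0.0002
grasp_force: 0.0
```

Emit:
step_arm([
  [0,[0,0,0],[0,0,1.199]],
  [0,[0,0,0],[0,0,1.199]],
  [0,[0,0,0],[0,0,1.199]],
  [0,[0,0,0],[0,0,1.199]],
  [0,[0,0,0],[0,0,1.199]],
  [0,[0,0,0],[0,0,1.199]],
  [0,[0,0,0],[0,0,1.199]],
  [0,[0,0,0],[0,0,1.199]],
  [0,[0,0,0],[0,0,1.199]],
])

```text
schema error: expected 1 to 8 rows
```

```bash
python3 -c "
from h import *
from scipy.spatial.transform import Rotation as R
o=bot.get_obs();print(o['q'].round(1),o['ee_pos'],o['tcp_rot'])
print((R.from_euler('xyz',[180,0,169.5],degrees=True)*R.from_euler('xyz',o['tcp_rot'],degrees=True).inv()).as_rotvec())"
```

```text
[ 15.1  22.5  31.  100.1   1.3 132.2] [0.6324824  0.17695631 0.23156883] [-1.77989012e+02  8.75443974e-02  6.28263644e+01]
[ 0.01955086 -0.03577614  1.86161627]
```

Emit:
step_arm([
  [0,[0,0,0],[0.0195,-0.0358,1.8616]],
  [0,[0,0,0],[0.0195,-0.0358,1.8616]],
  [0,[0,0,0],[0.0195,-0.0358,1.8616]],
  [0,[0,0,0],[0.0195,-0.0358,1.8616]],
  [0,[0,0,0],[0.0195,-0.0358,1.8616]],
  [0,[0,0,0],[0.0195,-0.0358,1.8616]],
  [0,[0,0,0],[0.0195,-0.0358,1.8616]],
  [0,[0,0,0],[0.0195,-0.0358,1.8616]],
])

```text
time: 3.5
ee_pos: [0.6325, 0.1763, 0.2319]
tcp_rot: [-179.3, -0.4, 131.5]
wrist_force: [0.4, 0.1, -0.7]
opening: 0.0002
grasp_force: 0.0
```

Emit:
step_arm([
  [0,[0,0,0],[0.007,-0.0127,0.662]],
  [0,[0,0,0],[0.007,-0.0127,0.662]],
  [0,[0,0,0],[0.007,-0.0127,0.662]],
  [0,[0,0,0],[0.007,-0.0127,0.662]],
  [0,[0,0,0],[0.007,-0.0127,0.662]],
  [0,[0,0,0],[0.007,-0.0127,0.662]],
])

```text
time: 4.1
ee_pos: [0.6325, 0.1764, 0.2319]
tcp_rot: [180.0, -0.0, 169.1]
wrist_force: [-0.0, -0.2, 0.2]
opening: 0.0003
grasp_force: 0.0
```

```bash
python3 - <<'E'
from h import *
from scipy.spatial.transform import Rotation as R
o=bot.get_obs();print(o['q'].round(1),o['ee_pos'],o['tcp_rot'])
im,X,P=cloud("wrist"); cv2.imwrite("pics/w1.png",im[:,:,::-1])
m=(X[...,2]>.1)&(X[...,2]<.115)&(im.max(2)<70)&(abs(X[...,0]-.625)<.06)&(abs(X[...,1]-.14)<.05)
print(m.sum()); 
if m.sum()>20: print(cv2.minAreaRect(X[m][:,:2].astype(np.float32)*1000),np.median(X[m],0))
E
```

```text
[15.6 20.6 28.6 98.   0.  26.4] [0.63250424 0.17638585 0.23191932] [ 1.79985327e+02 -1.06035738e-02  1.69148911e+02]
261
((627.701904296875, 140.20452880859375), (10.71586799621582, 49.907413482666016), 79.2964859008789) [0.63580065 0.14080478 0.10794751]
```

View pics/w1.png

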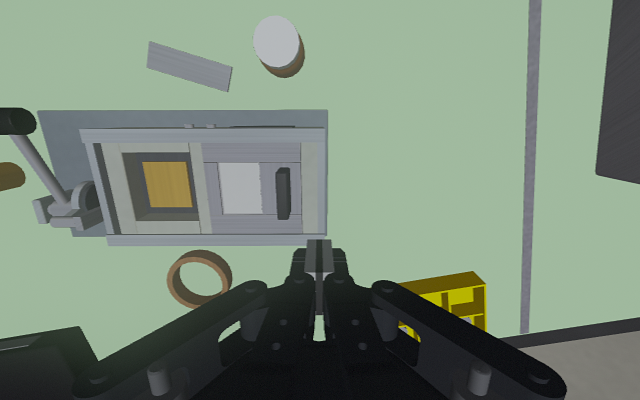

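The wrist view shows the handle at about (283,193), and the measured position (628,140) mm at 108 mm height agrees. Descending to the left of it.

Emit:
step_arm([
  [0,[1,2,-50],[0,0,0]],
  [0,[1,2,-100],[0,0,0]],
  [0,[1,2,-140],[0,0,0]],
  [0,[1,2,-140],[0,0,0]],
  [0,[1,2,-140],[0,0,0]],
])

```text
time: 4.65
ee_pos: [0.6338, 0.1787, 0.0925]
tcp_rot: [180.0, -0.0, 169.0]
wrist_force: [0.4, 0.3, 1.4]
opening: 0.0002
grasp_force: 0.0
```

Emit:
step_arm([
  [0,[-2,-10,0],[0,0,0]],
  [0,[-4,-20,0],[0,0,0]],
  [0,[-6,-30,0],[0,0,0]],
  [0,[-7,-40,0],[0,0,0]],
  [0,[-9,-50,0],[0,0,0]],
  [0,[-11,-60,0],[0,0,0]],
  [0,[-13,-70,0],[0,0,0]],
  [0,[-15,-80,0],[0,0,0]],
])

```text
time: 5.45
ee_pos: [0.6189, 0.0979, 0.0914]
tcp_rot: [180.0, -0.0, 169.1]
wrist_force: [2.4, 1.8, 1.4]
opening: -0.0
grasp_force: 1.2
```

Emit:
step_arm([
  [0,[-1,-6,0],[0,0,0]],
  [0,[-2,-12,0],[0,0,0]],
  [0,[-3,-18,0],[0,0,0]],
  [0,[-4,-24,0],[0,0,0]],
  [0,[-5,-27,0],[0,0,0]],
  [0,[-6,-30,0],[0,0,0]],
  [0,[-6,-32,0],[0,0,0]],
  [0,[-6,-32,0],[0,0,0]],
])

```text
time: 6.25
ee_pos: [0.6128, 0.0665, 0.0913]
tcp_rot: [-180.0, -0.1, 169.1]
wrist_force: [-0.0, -0.0, -0.6]
opening: -0.0001
grasp_force: 0.0
```

Emit:
step_arm([
  [0,[0,-2,0],[0,0,0]],
  [0,[-1,-4,0],[0,0,0]],
  [0,[-1,-6,0],[0,0,0]],
  [0,[-1,-8,0],[0,0,0]],
  [0,[-1,-8,0],[0,0,0]],
])

```text
time: 6.75
ee_pos: [0.6119, 0.0585, 0.0913]
tcp_rot: [-180.0, -0.0, 169.1]
wrist_force: [-0.2, -0.3, 1.1]
opening: -0.0002
grasp_force: 0.1
```

Emit:
step_arm([
  [0,[0,-2,0],[0,0,0]],
  [0,[0,-3,0],[0,0,0]],
  [0,[0,-3,0],[0,0,0]],
])

```text
time: 7.05
ee_pos: [0.612, 0.0556, 0.0914]
tcp_rot: [-180.0, -0.0, 169.1]
wrist_force: [-0.6, -0.2, 1.1]
opening: 0.0002
grasp_force: 0.2
```

```bash
python3 - <<'E'
from h import *
im,X,P=cloud("wrist"); cv2.imwrite("pics/w2.png",im[:,:,::-1])
im,X,P=cloud("top"); cv2.imwrite("pics/t2.png",cv2.resize(im[120:240,230:400,::-1],None,fx=4.5,fy=4.5))
E
```

```text
(no output)
```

View pics/w2.png

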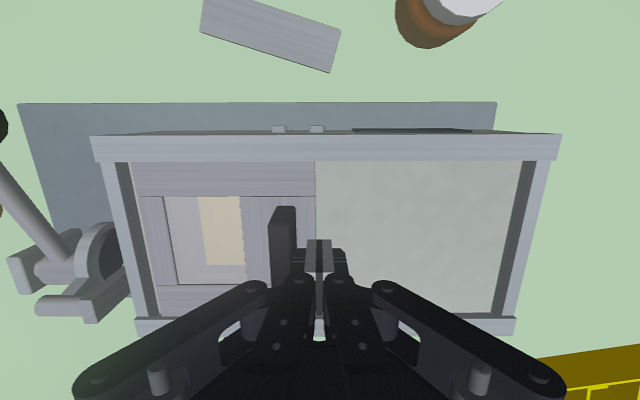

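The cover now sits over the well, with its right edge at about column 133 by the end wall. The handle is at column 285, with a small gap to the fingers at about column 300, so it coasted ahead. I'll push on until the stop resists.

Emit:
step_arm([
  [0,[0,-1,0],[0,0,0]],
  [0,[0,-2,0],[0,0,0]],
  [0,[0,-3,0],[0,0,0]],
  [0,[0,-3,0],[0,0,0]],
])

```text
time: 7.55
ee_pos: [0.6119, 0.0537, 0.0915]
tcp_rot: [179.9, -0.1, 169.2]
wrist_force: [-0.8, 6.3, 0.8]
opening: 0.0002
grasp_force: 3.1
```

```bash
python3 - <<'E'
from h import *
print(bot.get_obs()['wrist_force'])
im,X,P=cloud("wrist"); 
m=(X[...,2]>.1)&(X[...,2]<.112)&(im.max(2)<80)&(abs(X[...,0]-.605)<.06)&(abs(X[...,1]-.03)<.05)
m[:,296:]=0
print(m.sum(),cv2.minAreaRect(X[m][:,:2].astype(np.float32)*1000),np.median(X[m],0))
E
```

```text
[-0.76110878  6.33051218  0.84864306]
1469 ((601.1663208007812, 37.114784240722656), (13.169060707092285, 36.484127044677734), 79.57254791259766) [0.59741488 0.03693006 0.10844582]
```

Emit:
step_arm([
  [0,[0,-2,0],[0,0,0]],
  [0,[0,-2,0],[0,0,0]],
  [0,[0,-2,0],[0,0,0]],
])

```text
time: 7.9
ee_pos: [0.6119, 0.0535, 0.0915]
tcp_rot: [179.7, -0.1, 169.2]
wrist_force: [-1.6, 15.6, 0.8]
opening: -0.0001
grasp_force: 7.4
```

The cover is hard against its stop: 15.6 N with no motion. Backing off, rising, and moving above the lever grip at about (506,-108).

Emit:
step_arm([
  [0,[2,14,0],[0,0,0]],
  [0,[2,14,50],[0,0,0]],
  [0.65,[2,14,100],[0,0,0]],
  [0.65,[-26,-28,110],[0,0,0]],
  [0.65,[-54,-70,110],[0,0,0]],
  [0.65,[-82,-112,110],[0,0,0]],
  [0.65,[-106,-154,110],[0,0,0]],
  [0.65,[-106,-154,110],[0,0,0]],
])

```text
time: 8.7
ee_pos: [0.5038, -0.1071, 0.2023]
tcp_rot: [-179.9, 0.0, 168.8]
wrist_force: [0.8, -0.0, 0.5]
opening: 0.0557
grasp_force: 0.0
```

```bash
python3 - <<'E'
from h import *
o=bot.get_obs();print(o['q'].round(1),o['ee_pos'],o['tcp_rot'],o['opening'])
im,X,P=cloud("wrist"); cv2.imwrite("pics/w3.png",im[:,:,::-1])
for n in("wrist","top"):
    if n=="top": im,X,P=cloud(n)
    m=(X[...,2]>.085)&(X[...,2]<.112)&(im.max(2)<80)&(abs(X[...,0]-.505)<.03)&(abs(X[...,1]+.108)<.03)
    print(n,m.sum())
    if m.sum()>20: print(cv2.minAreaRect(X[m][:,:2].astype(np.float32)*1000),X[m].max(0))
E
```

```text
[-11.9  -0.4   1.3  91.7  -0.1  -0.8] [ 0.50383737 -0.10712543  0.20225499] [-1.79894280e+02  3.10272752e-02  1.68845523e+02] 0.05570736717677406
wrist 906
((506.6175537109375, -106.59986877441406), (30.768295288085938, 24.03310203552246), 79.10164642333984) [ 0.52097662 -0.08964909  0.10765388]
top 0
```

View pics/w3.png

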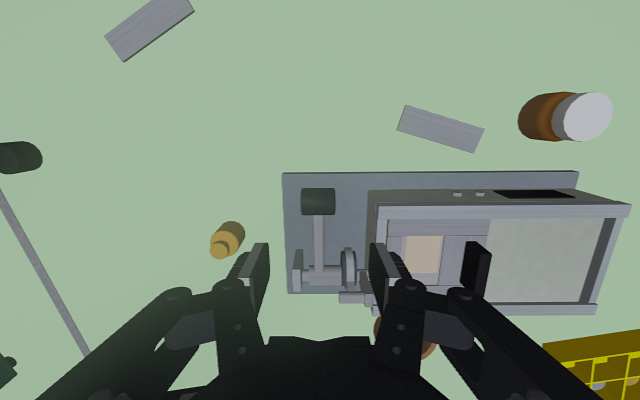

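The grip at pixel (318,200) is centred between the fingers and measures (506.5,-106.8) mm. Descending and gripping.

Emit:
step_arm([
  [0.65,[2,0,-45],[0,0,0]],
  [0.65,[2,0,-90],[0,0,0]],
  [0.65,[2,0,-132],[0,0,0]],
  [0.65,[2,0,-132],[0,0,0]],
  [0.3,[2,0,-132],[0,0,0]],
  [0.3,[2,0,-132],[0,0,0]],
  [0.3,[2,0,-132],[0,0,0]],
  [0.3,[2,0,-132],[0,0,0]],
], force=40)

```text
time: 9.6
ee_pos: [0.507, -0.1086, 0.0718]
tcp_rot: [-179.3, -0.0, 168.9]
wrist_force: [-12.1, -34.4, -2.4]
opening: 0.0318
grasp_force: 42.5
```

Emit:
step_arm([
  [0.2,[0,0,0],[0,0,0]],
  [0.2,[0,0,0],[0,0,0]],
  [0.2,[0,0,0],[0,0,0]],
  [0.2,[0,0,0],[0,0,0]],
], force=40)

```text
time: 10.0
ee_pos: [0.5069, -0.1086, 0.0717]
tcp_rot: [-179.3, -0.0, 168.9]
wrist_force: [-12.6, -35.1, -2.9]
opening: 0.0315
grasp_force: 42.5
```

```bash
python3 - <<'E'
from h import *
o=bot.get_obs();print(o['ee_pos'],o['wrist_force'],o['opening'],o['grasp_force'],o['tcp_rot'])
a0=.35; c=np.array([np.cos(-10.5*np.pi/180),np.sin(-10.5*np.pi/180)])
for a in np.linspace(0,1.22,9):
    dx=110*(np.cos(a0)-np.cos(a0+a)); print(round(a,2),(c*dx).round(),round(110*(np.sin(a0+a)-np.sin(a0))))
E
```

```text
[ 0.50692459 -0.10861983  0.07174614] [-12.63415359 -35.06249623  -2.90974313] 0.03153961732710302 42.47784733772278 [-1.79302370e+02 -3.90079964e-02  1.68907267e+02]
0.0 [ 0. -0.] 0
0.15 [ 7. -1.] 15
0.3 [16. -3.] 29
0.46 [27. -5.] 42
0.61 [40. -7.] 52
0.76 [ 54. -10.] 61
0.92 [ 69. -13.] 67
1.07 [ 85. -16.] 71
1.22 [102. -19.] 72
```

Gripped at a 31.5 mm opening, which matches the 32 mm barrel. The arm has a side load of about 35 N, so I'll ease it along cell -y.

Emit:
step_arm([
  [0.2,[0,-1,0],[0,0,0]],
  [0.2,[0,-2,0],[0,0,0]],
  [0.2,[0,-2,0],[0,0,0]],
  [0.2,[0,-2,0],[0,0,0]],
])

```text
time: 10.4
ee_pos: [0.5069, -0.1088, 0.0717]
tcp_rot: [-179.5, -0.1, 169.0]
wrist_force: [-12.5, -23.2, -2.8]
opening: 0.0311
grasp_force: 42.2
```

Emit:
step_arm([
  [0.2,[-1,-2,0],[0,0,0]],
  [0.2,[-2,-4,0],[0,0,0]],
  [0.2,[-2,-4,0],[0,0,0]],
  [0.2,[-2,-4,0],[0,0,0]],
])

```text
time: 10.8
ee_pos: [0.5065, -0.1091, 0.0708]
tcp_rot: [-180.0, 0.0, 169.2]
wrist_force: [-4.1, 0.5, -0.9]
opening: 0.0314
grasp_force: 43.2
```

The side load is gone. Now swing up along the arc, first half.

Emit:
step_arm([
  [0.2,[3,-1,8],[0,0,0]],
  [0.2,[7,-1,15],[0,0,0]],
  [0.2,[11,-2,22],[0,0,0]],
  [0.2,[16,-3,29],[0,0,0]],
  [0.2,[21,-4,36],[0,0,0]],
  [0.2,[27,-5,42],[0,0,0]],
  [0.2,[27,-5,42],[0,0,0]],
])

```text
time: 11.5
ee_pos: [0.5341, -0.1143, 0.1125]
tcp_rot: [180.0, 0.1, 169.1]
wrist_force: [-3.6, 2.1, -0.1]
opening: 0.0315
grasp_force: 41.7
```

Emit:
step_arm([
  [0.2,[6,-1,5],[0,0,0]],
  [0.2,[13,-2,10],[0,0,0]],
  [0.2,[20,-4,15],[0,0,0]],
  [0.2,[27,-5,19],[0,0,0]],
  [0.2,[34,-6,22],[0,0,0]],
  [0.2,[42,-8,25],[0,0,0]],
  [0.2,[42,-8,25],[0,0,0]],
])

```text
time: 12.2
ee_pos: [0.5754, -0.1221, 0.1367]
tcp_rot: [180.0, -0.0, 169.1]
wrist_force: [-4.9, 3.6, -2.0]
opening: 0.0313
grasp_force: 40.7
```

Emit:
step_arm([
  [0.2,[8,-1,2],[0,0,0]],
  [0.2,[16,-3,4],[0,0,0]],
  [0.2,[25,-4,5],[0,0,0]],
  [0.2,[33,-6,5],[0,0,0]],
  [0.2,[33,-6,5],[0,0,0]],
  [0.2,[33,-6,5],[0,0,0]],
  [0.2,[33,-6,5],[0,0,0]],
])

```text
time: 12.9
ee_pos: [0.6081, -0.1282, 0.1419]
tcp_rot: [180.0, 0.0, 169.1]
wrist_force: [-3.9, 1.9, -0.4]
opening: 0.0311
grasp_force: 41.5
```

```bash
python3 - <<'E'
from h import *
o=bot.get_obs();print(o['ee_pos'],o['wrist_force'],o['opening'],o['grasp_force'],o['qd'].round(2))
im,X,P=cloud("wrist"); cv2.imwrite("pics/w4.png",im[:,:,::-1])
im2,X2,P2=cloud("scene"); a=cv2.resize(im2[140:270,230:420,::-1],None,fx=4,fy=4); cv2.imwrite("pics/s4.png",a)
E
```

```text
[ 0.60813242 -0.12823536  0.1419104 ] [-3.85670337  1.90760181 -0.39906746] 0.03111804678722862 41.512084007263184 [-0.03 -0.17 -0.08  0.02 -0.04  0.03]
```

View pics/w4.png

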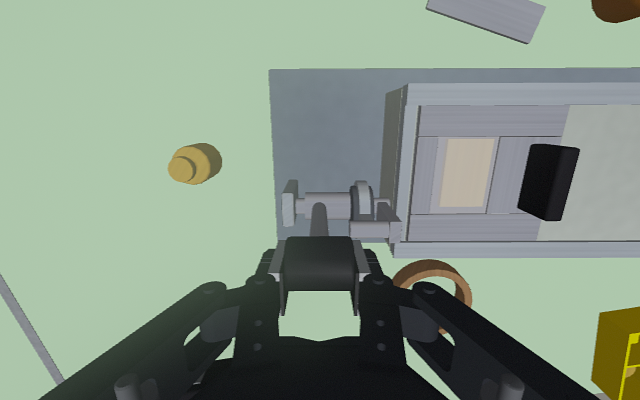

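View pics/s4.png

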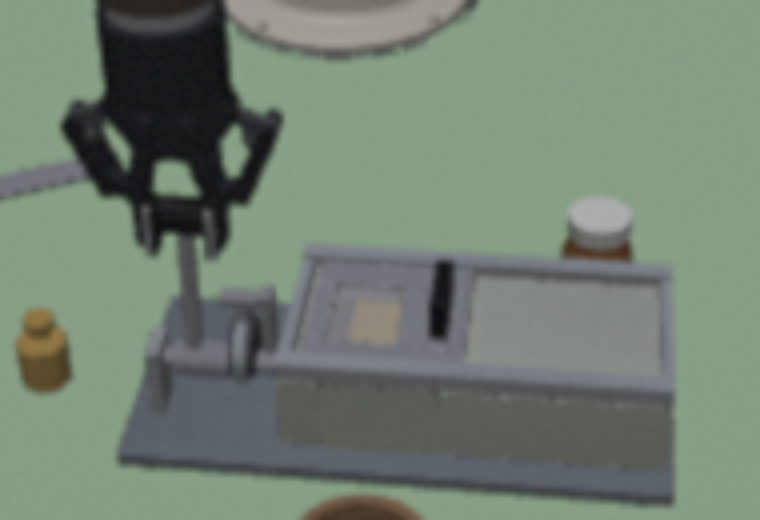

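The wrist view has the barrel between the pads at about (318,263), with the arm running down to its hub at (325,205). The scene view shows the lever upright and the cover closed. The TCP is within 2 mm of the predicted top point, so I'll hold briefly and hand in.

Emit:
step_arm([
  [0.2,[0,0,0],[0,0,0]],
  [0.2,[0,0,0],[0,0,0]],
  [0.2,[0,0,0],[0,0,0]],
  [0.2,[0,0,0],[0,0,0]],
  [0.2,[0,0,0],[0,0,0]],
])

```text
time: 13.5
ee_pos: [0.6081, -0.1282, 0.1419]
tcp_rot: [180.0, 0.0, 169.1]
wrist_force: [-4.2, 1.1, 5.1]
opening: 0.0316
grasp_force: 42.0
```

```bash
python3 -c "
from workcell import bot
o=bot.get_obs();print(o['ee_pos'],o['grasp_force'])
print(bot.job_done())"
```

```text
[ 0.60812948 -0.12824312  0.14188431] 42.04507827758789
the job is handed in; nothing more can be done
None
```

I closed the cover against its stop, then raised the lever upright and handed the job in at about 13.5 s with the fingers still holding it at about 42 N; no verdict came back.

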